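# Bolt down the wardrobe-rail control box and hold its reset button

### The job

On the dressing counter, turn both bolt knobs on the cover of the grey control box clockwise until each is tight against its end stop. Only then take the slim black-handled stylus out of its little wooden rack, reach its steel tip through the round hole in the cover and press the recessed reset button well down with it. Finish while still gripping the stylus and holding the button down, and leave the other things on the counter as they stand.

Things in the scene. Friction and masses are not known exactly. Their poses are not given: they have to be found in the camera images.
- control_box: grey box fixed to the counter, 110 (x) x 240 (y) x 60 mm (z), its flat cover on top; z up. Origin under its centre. Two bolt knobs stand on the cover near its two ends, with the round hole between them
- bolt_left (a joint): turn of the dark steel bolt knob at the box's +y end, in rad: 0 loose, 1.3 is its end stop (tight), grows as the knob turns clockwise seen from above. It starts between 0 and 0.35 and stays where it is left; it takes about 0.06 N m to turn
- bolt_left_grip (a point): point on that knob's vertical axis at the height to grip, 37 mm above the cover. The knob has an upright bar 42 mm long (along this frame's x, which turns with the knob), 14 mm thick (y) and 32 mm tall, its top 7 mm above this point, on a flat disc of 44 mm diameter whose top lies 14 mm above the cover, over a fixed steel base of 68 mm diameter and 6 mm thickness. Axis at x = +10 mm, y = +85 mm in the box's frame
- bolt_right (a joint): turn of the dark steel bolt knob at the box's -y end, in rad: 0 loose, 1.3 is its end stop (tight), grows as the knob turns clockwise seen from above. It starts between 0 and 0.35 and stays where it is left; it takes about 0.06 N m to turn
- bolt_right_grip (a point): point on that knob's vertical axis at the height to grip, 37 mm above the cover. The knob has an upright bar 42 mm long (along this frame's x, which turns with the knob), 14 mm thick (y) and 32 mm tall, its top 7 mm above this point, on a flat disc of 44 mm diameter whose top lies 14 mm above the cover, over a fixed steel base of 68 mm diameter and 6 mm thickness. Axis at x = +10 mm, y = -85 mm in the box's frame
- hole (a point): centre of the round hole's mouth, in the plane of the cover (60 mm above the counter): a straight vertical shaft 16 mm across, 40 mm deep, with the button in it. It lies at x = -20 mm, y = 0 in the box's frame
- reset_button (a joint): how far the reset button is down, in m: 0 up, 0.008 fully down. It is sprung: 1.8 N starts it, about 6 N holds it fully down; it springs back when let go
- cap_top (a point): centre of the top face of the reset button: a white round cap, 12 mm across, in the middle of the hole's shaft. The point lies 20 mm below the cover when up, and moves straight down when pressed
- stylus: the stylus, standing upright in its rack: steel shaft 6 mm across and 55 mm long at the bottom, then a black collar 26 mm across and 4 mm thick, then a round black handle 16 mm across and 60 mm long; 119 mm in all, about 40 g. Origin at the tip (lower end), z along it up to the handle's end. In the rack the collar rests on the rack's top and the shaft hangs loosely through a 10 mm hole; it lifts straight out
- stylus_rack: wooden rack fixed to the counter that carries the stylus: 64 x 64 mm, top 66 mm above the counter, open below so that the shaft shows. Origin under its centre. The alike rack nearby carries the dauber; either may be the nearer one
- dauber: bystander: wooden shoe-cream dauber standing in the other, alike rack; 102 mm long, with a round black head 34 mm across on top. Origin at its lower end
- polish_tin: bystander: low round metal tin, 72 mm across, 24 mm high. Origin under its centre
- ring_dish: bystander: white ceramic dish, 90 mm across, 22 mm high. Origin under its centre
- scent_bottle: bystander: amber glass bottle, 52 mm across, 100 mm high. Origin under its centre
- shoe_brush: bystander: wooden shoe brush, 55 x 150 x 44 mm. Origin under its centre
- lint_roller: bystander: lint roller lying down, 50 mm across, 200 mm long along its y. Origin at mid-length on the surface
- watch_tray: bystander: dark wooden tray, 100 x 140 x 40 mm. Origin under its centre
There are look-alikes about, which are no part of the job. What is shaped like the stylus but blue, pink or turquoise is not meant.

How it is judged:
On the way, in this order (a step that is already met when the one before it is completed fails the run):
1. both bolt knobs are turned clockwise to their end stops, in either order (value of joint each of bolt_left, bolt_right above 1.18 rad), for 0.2 s.
2. with both bolts tight, the stylus holds the reset button down (all of step 1 and value of joint reset_button above 0.0045 m and contact force between stylus and reset_button above 0.8 N), for 0.3 s.
At the end, for the whole second after the job is handed in: Both knobs within 0.12 rad of their end stops; the stylus, still gripped and within 0.4 rad of upright, has its tip in the hole within 9 mm sideways of the cap's middle and, pushing over 0.8 N, holds the button over 4.5 of its 8 mm down; it all stays held (all of step 2 and contact force between the fingers and stylus above 1 N and contact force between the fingers and reset_button below 0.2 N and horizontal distance between stylus and cap_top below 0.009 m and angle between stylus's own z axis and vertical below 0.4 rad); the arm keeps its last pose, push and grip.
It fails at once if the reset button is pressed while a bolt is still loose (value of joint reset_button above 0.003 m and not (value of joint each of bolt_left, bolt_right above 1.18 rad)).
It fails at once if a bystander is moved by more than 30 mm (distance of any of dauber, polish_tin, ring_dish, scent_bottle, shoe_brush, lint_roller, watch_tray from where it was at the start of the episode above 0.03 m).
It also fails if it takes over 58 s, if anything falls off the work surface, if the arm or the gripper's body presses on something with over 40 N, if the wrist force passes 120 N, or if a joint passes its speed limit or range.

### The arm

A 6-joint arm with a two-finger parallel gripper is mounted at the origin on the work surface. World frame = base frame: x ahead of the robot, y to its left, z up, the work surface at z = 0. Lengths are in m, angles in rad, forces in N, time in s.
With the tool pointing down it reaches from about 0.35 to 0.975 m from the base axis. Payload 4.9 kg.
Tool frame: the origin (TCP) lies between the finger pads; the fingertips stand 22 mm ahead of it and the grasp point (between the pads) lies 3 mm ahead of it; z points along the fingers, y is the line along which they close (so a half turn about z gives the same grasp; the last joint's range is limited). The gripper opens to 85 mm and grips with 20 to 120 N. Pads are 22 mm wide; open, the fingers measure 114 mm over their backs; the gripper's body (76 mm by 85 mm) begins 54 mm behind the grasp point. The pads swing forward as they close: fully open they stand 13 mm farther back than shut.
Start: joints at [1.057, 0.053, 1.613, -0, 1.476, -0.119], TCP at [0.24, 0.577, 0.253] pointing down, gripper open.
Joint ranges: [-3.01, 3.01], [-1.01, 2.22], [0.06, 2.58], [-1.02, 4.17], [0.09, 2.62], [-3.14, 3.14]. Speed limits (rad/s): [2.57, 2.57, 3.14, 3.14, 3.14, 3.14].

### API

Orientations are given as a unit quaternion [w, x, y, z].
In Python, from plant import state, grab_frame, get_calibration, job_done, recognise, regions_of gives the robot as it stands.
- The arm moves only by the tool apply_moves, never from a script. Its argument "targets" is a list of rows, each an object with "translation": the shift along the tool's x, y, z normalised to -1 to 1, where 1 is 100 mm, a list of three; "twist": the turn about the tool's z normalised to -1 to 1, where 1 is 0.1 rad; "hand": the opening, from 0 (shut) to 1 (fully open). A call has 1 to 8 rows; each row shifts and turns the commanded pose from where the row before left it, along the tool's axes as they then stand; what a row does not reach is not made up. A row lasts 1/10 s, in which the tool goes at most 50 mm and 8.59 degrees, less where a joint would pass 70% of its speed; a pose out of reach is approached as far as the arm can. A call with a number of a shift or a turn outside -1 to 1 is refused whole. A call with a gripper value outside its range is refused whole. The fingers move at their own pace and stop on an object; the grip force is fixed at half the most. Time passes only in rows, so rows that do not move let the fingers close. It gives the time, the measured TCP pose, the force, the opening and the grip force at its end, in the units of the state.
- state(): the state, without advancing time (a new reading comes with each control period).
- grab_frame(name): name is "scene" or "top" or "wrist"; returns the picture (480x640x3 uint8, red, green, blue); there is no depth.
- get_calibration(name): a dict with "camera_matrix" (3x3 intrinsics, pixels), "pose" (4x4, takes a point from camera to world coordinates). Camera axes: x right, y up, looking along -z (the intrinsics and any distortion apply to the point x, -y, -z); pixel columns grow to the right and rows downward; lengths in m; the calibration is good to about 2 mm. A picture is of the moment at which its call begins: read the wrist's pose just before it. get_calibration takes no time and is no camera call; for the wrist camera it gives the pose at the moment of the call.
- job_done(): hands the job in; it is judged then, once.
Trained networks look in the newest picture that a camera, given by its name, has taken for a name from the list of things; names that differ only in an ending like _2 or _b are one class to them, and where a whole thing is asked for, a point or a joint stands for the part that bears it (a point fixed in the world has none). Each returns a list of dicts, best first, with "score" (0 to 1); they miss things now and then, are a little off and sometimes report something else, mostly with a low value. They report only what shows in the picture. A call takes as long as a camera call. They do not tell look-alikes from the thing itself.
- recognise(camera, query): "point" ([x, y, z] in m, in world coordinates, good to about 4 mm: the middle of the surface that is visible of it).
- regions_of(camera, query): "pixels" (480x640 bool, what is visible of it).
The state is a dict: "time": time; "joint_pos": joint angles; "joint_vel": joint speeds; "joint_efforts": joint torques, N m; "tool_pos": TCP position; "tool_rot": TCP orientation; "contact_force": force on the tool from outside, world axes, zero at the start; "ft_torque": the same for the moment, N m; "gripper_width": opening from 0.0 (shut) to 1.0 (fully open); "grasp_force": force on a finger pad.
Only numpy, scipy, OpenCV 4.12 (cv2) and the standard library are available. Lean on these libraries where they do the work, as an engineer would, in place of code of your own. Each camera call takes 0.05 s, during which the arm holds its last target. There are 200 camera calls.

## Working session

There is one attempt and no reset: what is moved stays moved. The work goes in short steps, Python scripts to look and compute and a tool call to move; the robot and the scene stay as the last step left them, time stands still between calls to the robot, and variables do not carry over. Pictures are saved under pics/ and viewed, at most 10 in all, crops included, and the job is handed in when it is done.

Besides the shell and the picture viewer there is one more tool, called as name([rows], argument=value, ...), one row to a line, values as JSON. apply_moves: Moves the arm, as the interface text tells. Its arguments: {"type":"object","properties":{"targets":{"type":"array"}},"required":["targets"]}

```bash
ls; mkdir -p pics; cat > h.py <<'E'
import numpy as np, cv2
from plant import *
from scipy.spatial.transform import Rotation as R
def snap(n,f):
    im=grab_frame(n); cv2.imwrite('pics/'+f,im[:,:,::-1].copy()); return im
def onplane(n,uv,z):
    c=get_calibration(n);K=np.array(c['camera_matrix']);T=np.array(c['pose'])
    out=[]
    for u,v in np.atleast_2d(uv):
        d=np.linalg.solve(K,[u,v,1]);d=T[:3,:3]@[d[0],-d[1],-d[2]]
        o=T[:3,3];out.append(o+d*(z-o[2])/d[2])
    return np.array(out)
def proj(n,P):
    c=get_calibration(n);K=np.array(c['camera_matrix']);T=np.array(c['pose'])
    p=(np.atleast_2d(P)-T[:3,3])@T[:3,:3];p=p*[1,-1,-1];q=p@K.T;return q[:,:2]/q[:,2:]
def rot(): 
    s=state();w,x,y,z=s['tool_rot'];return np.array(s['tool_pos']),R.from_quat([x,y,z,w]).as_matrix()
E
python3 - <<'E'
from h import *
for n in ('top','scene'):
    snap(n,n+'0.png')
    c=get_calibration(n);print(n,np.round(c['pose'],3).tolist(),[k for k in c])
    for q in ('control_box','bolt_left','bolt_right','stylus','stylus_rack','dauber','reset_button','scent_bottle','shoe_brush','lint_roller','watch_tray','ring_dish','polish_tin'):
        print(n,q,[(np.round(r['point'],3).tolist(),round(r['score'],2)) for r in recognise(n,q)[:4]])
p,M=rot();print(p,M.round(3).tolist(),state()['time'])
E
```

```text
pics
top [[-0.006, 0.996, -0.091, 0.439], [-1.0, -0.006, -0.0, -0.066], [-0.001, 0.091, 0.996, 1.165], [0.0, 0.0, 0.0, 1.0]] ['camera_matrix', 'pose']
top control_box [([0.5, 0.076, 0.063], 0.67)]
top bolt_left [([0.487, 0.156, 0.08], 0.69)]
top bolt_right [([0.534, -0.007, 0.073], 0.77)]
top stylus [([0.619, -0.289, 0.083], 0.53), ([0.628, -0.203, 0.086], 0.51), ([0.541, -0.161, 0.081], 0.5), ([0.709, -0.183, 0.079], 0.49)]
top stylus_rack [([0.394, -0.123, 0.023], 0.67), ([0.62, -0.195, 0.063], 0.62), ([0.678, -0.43, 0.005], 0.5)]
top dauber [([0.509, -0.272, 0.119], 0.56)]
top reset_button []
top scent_bottle [([0.764, 0.142, 0.064], 0.87)]
top shoe_brush []
top lint_roller [([0.323, 0.371, 0.039], 0.96), ([0.536, -0.005, 0.077], 0.27)]
top watch_tray [([0.679, -0.43, 0.008], 0.81), ([0.506, -0.272, 0.119], 0.74), ([0.504, 0.079, 0.061], 0.37)]
top ring_dish [([0.778, -0.019, 0.012], 0.62)]
top polish_tin [([0.393, -0.122, 0.027], 0.95)]
scene [[-0.265, -0.709, 0.653, 1.244], [0.964, -0.207, 0.166, 0.129], [0.017, 0.674, 0.738, 0.912], [0.0, 0.0, 0.0, 1.0]] ['camera_matrix', 'pose
[... 230 characters left out ...]
624, -0.282, 0.072], 0.78), ([0.546, -0.165, 0.079], 0.68), ([0.635, -0.196, 0.1], 0.51)]
scene stylus_rack [([0.642, -0.187, 0.066], 0.6)]
scene dauber [([0.512, -0.272, 0.113], 0.75)]
scene reset_button []
scene scent_bottle [([0.783, 0.153, 0.067], 0.97)]
scene shoe_brush [([0.536, -0.432, 0.047], 0.63), ([0.495, 0.159, 0.085], 0.27), ([0.784, 0.152, 0.064], 0.19)]
scene lint_roller [([0.332, 0.372, 0.036], 0.64)]
scene watch_tray [([0.674, -0.432, 0.02], 0.57), ([0.547, 0.0, 0.073], 0.26)]
scene ring_dish [([0.768, -0.023, 0.014], 0.74)]
scene polish_tin [([0.399, -0.121, 0.026], 0.8)]
[0.24039751 0.57689878 0.25331803] [[-0.923, 0.385, 0.0], [0.385, 0.923, -0.0], [-0.0, -0.0, -1.0]] 1.4
```

View pics/top0.png

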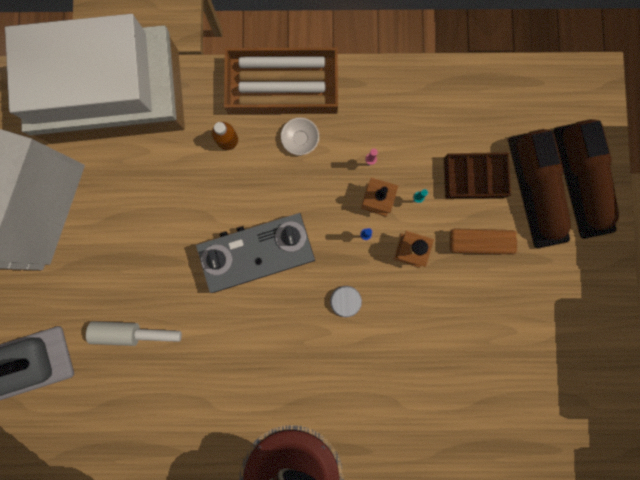

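View pics/scene0.png

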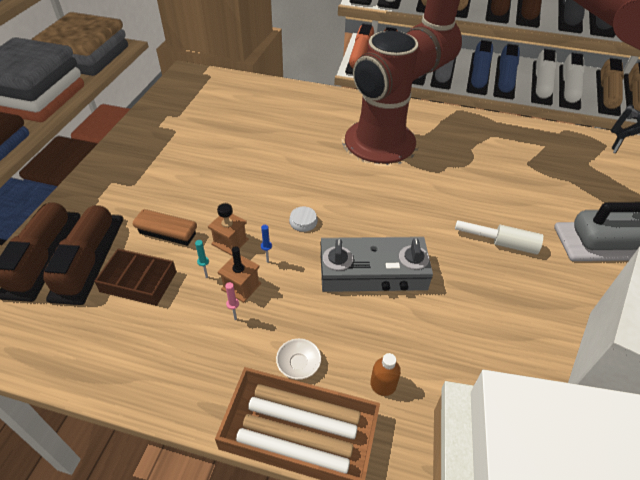

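Top view: the black stylus stands in the rack at (381,194), the dauber at (419,247). The blue, pink and turquoise look-alikes are at (367,233), (372,156) and (421,195). The box lies at about (255,252), with knobs at (216,259) and (291,236) and the hole at (258,261). I'll move the wrist camera over the box next.

```bash
python3 - <<'E'
from h import *
p,M=rot();T=np.array(get_calibration('wrist')['pose'])
print('cam in tool',(M.T@(T[:3,3]-p)).round(3),(M.T@T[:3,:3]).round(3).tolist(),np.array(get_calibration('wrist')['camera_matrix']).round(1).tolist())
d=np.array([0.5,0.08,0.26])-p;print('move in tool',M.T@d)
print(onplane('top',[(216,259),(291,236)],.08),onplane('top',[(258,261),(381,194)],.06))
im=cv2.imread('pics/top0.png')[205:300,185:330];cv2.imwrite('pics/c0.png',cv2.resize(im,None,fx=5.4,fy=5.4,interpolation=2))
E
```

```text
cam in tool [ 0.081 -0.001 -0.121] [[0.0, 0.95, 0.311], [1.0, 0.0, -0.001], [-0.001, 0.311, -0.95]] [[366.7, 0.0, 319.5], [0.0, 366.7, 238.8], [0.0, 0.0, 1.0]]
move in tool [-0.43076655 -0.35880662 -0.00666974]
[[ 0.48650869  0.15637603  0.08      ]
 [ 0.53541817 -0.00561154  0.08      ]] [[ 0.48244793  0.068086    0.06      ]
 [ 0.62981226 -0.20477782  0.06      ]]
```

apply_moves([
  {"translation": [-0.36, -0.3, 0], "twist": 0, "hand": 1},
  {"translation": [-0.36, -0.3, 0], "twist": 0, "hand": 1},
  {"translation": [-0.36, -0.3, 0], "twist": 0, "hand": 1},
  {"translation": [-0.36, -0.3, 0], "twist": 0, "hand": 1},
  {"translation": [-0.36, -0.3, 0], "twist": 0, "hand": 1},
  {"translation": [-0.36, -0.3, 0], "twist": 0, "hand": 1},
  {"translation": [-0.36, -0.3, 0], "twist": 0, "hand": 1},
  {"translation": [-0.36, -0.3, 0], "twist": 0, "hand": 1},
])

```text
time: 2.2
tool_pos: [0.4145, 0.2429, 0.2537]
tool_rot: [0.0, 0.196, 0.981, 0.0]
contact_force: [1.6, -0.1, -0.4]
gripper_width: 1.003
grasp_force: 0.0
```

apply_moves([
  {"translation": [-0.36, -0.3, 0], "twist": 0, "hand": 1},
  {"translation": [-0.36, -0.3, 0], "twist": 0, "hand": 1},
  {"translation": [-0.36, -0.3, 0], "twist": 0, "hand": 1},
  {"translation": [-0.36, -0.3, 0], "twist": 0, "hand": 1},
  {"translation": [0, 0, 0], "twist": 0, "hand": 1},
  {"translation": [0, 0, 0], "twist": 0, "hand": 1},
])

```text
time: 2.8
tool_pos: [0.5009, 0.0777, 0.2532]
tool_rot: [-0.0, 0.197, 0.98, 0.0]
contact_force: [-0.8, 0.6, 1.1]
gripper_width: 1.004
grasp_force: 0.0
```

```bash
python3 - <<'E'
from h import *
p,M=rot();print(p,M.round(3).tolist(),np.round(state()['joint_pos'],2))
im=snap('wrist','w1.png')
for q in ('bolt_left','bolt_right','control_box','reset_button'):
    r=recognise('wrist',q);print(q,[(np.round(a['point'],3).tolist(),round(a['score'],2)) for a in r[:3]])
E
```

```text
[0.50086157 0.07767605 0.25324964] [[-0.922, 0.387, -0.0], [0.387, 0.922, 0.0], [0.001, 0.0, -1.0]] [ 0.01 -0.24  1.88  0.    1.49 -1.17]
bolt_left [([0.479, 0.159, 0.083], 0.91)]
bolt_right [([0.534, 0.004, 0.092], 0.81)]
control_box [([0.493, 0.09, 0.056], 0.95), ([0.485, 0.159, 0.086], 0.69)]
reset_button []
```

View pics/w1.png

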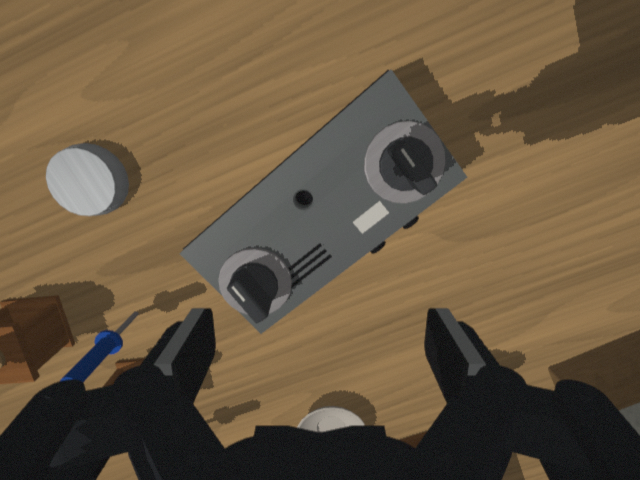

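Wrist view: the cover's corners are near (390,70), (465,175), (262,332) and (183,252), with the hole at (303,199). bolt_left is at (408,163) and bolt_right at (255,285). I'll fit the box and zoom in on both bars.

```bash
python3 - <<'E'
from h import *
im=cv2.imread('pics/w1.png')
C=onplane('wrist',[(390,70),(465,175),(262,332),(183,252)],.06)[:,:2]
print(C.round(4).tolist(),[np.linalg.norm(C[i]-C[(i+1)%4]).round(3) for i in range(4)],C.mean(0))
ey=(C[0]+C[1]-C[2]-C[3]);yaw=np.arctan2(-ey[0],ey[1]);print('yaw',yaw)
h=onplane('wrist',[(303,199)],.06)[0,:2]
g=cv2.cvtColor(im,cv2.COLOR_BGR2GRAY)
def model(yaw,h):
    Rz=np.array([[np.cos(yaw),-np.sin(yaw)],[np.sin(yaw),np.cos(yaw)]])
    o=h-Rz@[-.02,0];return o,o+Rz@[.01,.085],o+Rz@[.01,-.085],Rz
print('hole',h,[m.round(4) for m in model(yaw,h)[:3]],'from corners',C.mean(0))
o,L,Rr,Rz=model(yaw,(h-Rz@[-.02,0] if 0 else h))
big=cv2.resize(im,None,fx=4,fy=4,interpolation=2)
def circ(c,r,z):
    a=np.linspace(0,2*np.pi,60);P=np.c_[c[0]+r*np.cos(a),c[1]+r*np.sin(a),0*a+z]
    cv2.polylines(big,[np.int32(proj('wrist',P)*4+2)],True,(0,255,255),1)
for c in (L,Rr): circ(c,.034,.066);circ(c,.022,.074)
circ(h,.008,.06)
cor=np.array([o+Rz@[a*.055,b*.12] for a,b in((1,1),(1,-1),(-1,-1),(-1,1))])
cv2.polylines(big,[np.int32(proj('wrist',np.c_[cor,[.06]*4])*4+2)],True,(0,255,0),1)
a=big[430:890,1400:1800];b=big[940:1400,810:1210]
cv2.imwrite('pics/k1.png',np.hstack([a,b]))
E
```

```text
[[0.4133, 0.1752], [0.5153, 0.2075], [0.588, -0.018], [0.4847, -0.0487]] [np.float64(0.107), np.float64(0.237), np.float64(0.108), np.float64(0.235)] [0.50035073 0.07901528]
yaw 0.3103156650462776
hole [0.48152207 0.07169768] [array([0.5006, 0.0778]), array([0.4841, 0.1618]), array([ 5.36e-01, -1.00e-04])] from corners [0.50035073 0.07901528]
```

View pics/k1.png

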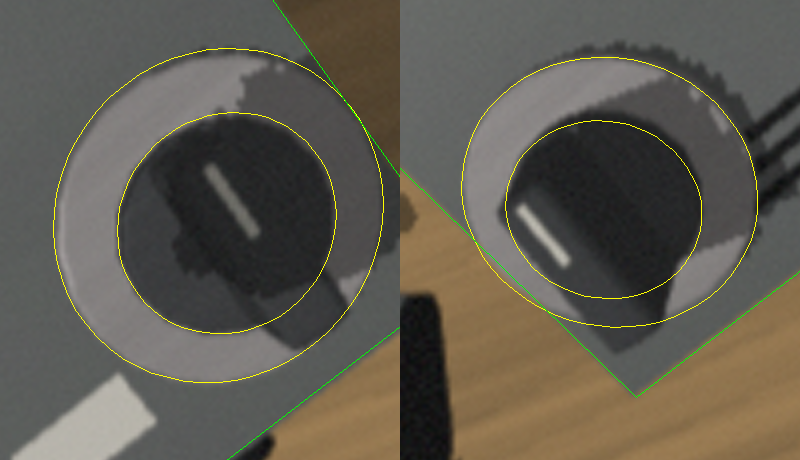

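The model overlay fits the picture. The white lines on the bar tops run (402,149)-(414,166.5) on bolt_left and (232,287)-(244,301.5) on bolt_right.

```bash
python3 - <<'E'
from h import *
for n,a,ax in (('L',[(402,149),(413.8,166.3)],(.4841,.1618)),('R',[(232,286.5),(244,301.3)],(.536,-.0001))):
    P=onplane('wrist',a,.104)[:,:2];d=P[1]-P[0];th=np.arctan2(d[1],d[0]);
    print(n,P.round(4).tolist(),'len',np.linalg.norm(d),'dir',th,'rel box',th-.31,'mid-axis',P.mean(0)-ax)
p,M=rot();print('tool x dir',np.arctan2(M[1,0],M[0,0]), 'tool pos',p)
T=M.T@(np.array([.536,0,.25])-p);print('to R',T, 'to L',M.T@(np.array([.4841,.1618,.25])-p))
E
```

```text
L [[0.4674, 0.1571], [0.4823, 0.1611]] len 0.015483046117303828 dir 0.26378129339248635 rel box -0.04621870660751365 mid-axis [-0.00922507 -0.00270532]
R [[0.5178, -0.0044], [0.5335, -0.0014]] len 0.016010656608966365 dir 0.19289720852112147 rel box -0.11710279147887853 mid-axis [-0.01039181 -0.00279049]
tool x dir 2.7489354334489278 tool pos [0.50024062 0.07965496 0.25332963]
to R [-0.06351742 -0.05991024  0.00332162] to L [0.04634468 0.0697168  0.00333948]
```

Both bars lie close to the box's x axis (L about 0.05 rad, R about 0.12 rad). I'll do the left knob first: line up over it, then descend.

apply_moves([
  {"translation": [0.23, 0.35, 0], "twist": 0, "hand": 1},
  {"translation": [0.23, 0.35, 0], "twist": 0, "hand": 1},
  {"translation": [0, 0, 0], "twist": -1, "hand": 1},
  {"translation": [0, 0, 0.2], "twist": -1, "hand": 1},
  {"translation": [0, 0, 0.2], "twist": -1, "hand": 1},
  {"translation": [0, 0, 0.2], "twist": -1, "hand": 1},
  {"translation": [0, 0, 0.0], "twist": -1, "hand": 1},
  {"translation": [0, 0, 0], "twist": -1, "hand": 1},
])

```text
time: 3.85
tool_pos: [0.484, 0.1617, 0.1922]
tool_rot: [-0.001, -0.106, 0.994, -0.0]
contact_force: [0.1, -0.2, -0.6]
gripper_width: 1.0
grasp_force: 0.0
```

apply_moves([
  {"translation": [0, 0, 0], "twist": -0.57, "hand": 1},
  {"translation": [0, 0, 0], "twist": 0, "hand": 1},
  {"translation": [0, 0, 0], "twist": 0, "hand": 1},
  {"translation": [0, 0, 0], "twist": 0, "hand": 1},
])

```text
time: 4.25
tool_pos: [0.485, 0.1611, 0.1934]
tool_rot: [0.0, -0.131, 0.991, 0.0]
contact_force: [-1.2, 0.4, 0.6]
gripper_width: 0.999
grasp_force: 0.0
```

```bash
python3 - <<'E'
from h import *
p,M=rot();print(p,np.arctan2(M[1,0],M[0,0])%(2*np.pi),M.T@(np.array([.4841,.1618,.1])-p),np.round(state()['joint_pos'],2))
E
```

```text
[0.48497168 0.16112703 0.19337487] 3.4037067272732457 [0.00067895 0.00087561 0.09337479] [ 0.18 -0.18  1.94  0.    1.38 -1.66]
```

apply_moves([
  {"translation": [0, 0, 0.3], "twist": 0, "hand": 1},
  {"translation": [0, 0, 0.3], "twist": 0, "hand": 1},
  {"translation": [0, 0, 0.2], "twist": 0, "hand": 1},
  {"translation": [0, 0, 0.12], "twist": 0, "hand": 1},
  {"translation": [0, 0, 0], "twist": 0, "hand": 0},
  {"translation": [0, 0, 0], "twist": 0, "hand": 0},
  {"translation": [0, 0, 0], "twist": 0, "hand": 0},
  {"translation": [0, 0, 0], "twist": 0, "hand": 0},
])

```text
time: 5.05
tool_pos: [0.4861, 0.161, 0.1028]
tool_rot: [0.001, -0.131, 0.991, 0.0]
contact_force: [-0.8, -0.8, 0.3]
gripper_width: 0.336
grasp_force: 0.0
```

apply_moves([
  {"translation": [0, 0, 0], "twist": 0, "hand": 0},
  {"translation": [0, 0, 0], "twist": 0, "hand": 0},
  {"translation": [0, 0, 0], "twist": 0, "hand": 0},
  {"translation": [0, 0, 0], "twist": 0, "hand": 0},
])

```text
time: 5.45
tool_pos: [0.4861, 0.16, 0.1027]
tool_rot: [0.001, -0.131, 0.991, -0.001]
contact_force: [-1.2, -5.1, 6.5]
gripper_width: 0.15
grasp_force: 60.0
```

apply_moves([
  {"translation": [0, 0, 0], "twist": 1, "hand": 0},
  {"translation": [0, 0, 0], "twist": 1, "hand": 0},
  {"translation": [0, 0, 0], "twist": 1, "hand": 0},
  {"translation": [0, 0, 0], "twist": 1, "hand": 0},
  {"translation": [0, 0, 0], "twist": 1, "hand": 0},
  {"translation": [0, 0, 0], "twist": 1, "hand": 0},
  {"translation": [0, 0, 0], "twist": 1, "hand": 0},
  {"translation": [0, 0, 0], "twist": 1, "hand": 0},
])

```text
time: 6.25
tool_pos: [0.4862, 0.1605, 0.1027]
tool_rot: [0.001, 0.268, 0.964, 0.0]
contact_force: [0.3, -3.4, 6.2]
gripper_width: 0.154
grasp_force: 59.9
```

apply_moves([
  {"translation": [0, 0, 0], "twist": 1, "hand": 0},
  {"translation": [0, 0, 0], "twist": 1, "hand": 0},
  {"translation": [0, 0, 0], "twist": 1, "hand": 0},
  {"translation": [0, 0, 0], "twist": 0.8, "hand": 0},
  {"translation": [0, 0, 0], "twist": 0.6, "hand": 0},
  {"translation": [0, 0, 0], "twist": 0.3, "hand": 0},
  {"translation": [0, 0, 0], "twist": 0, "hand": 0},
  {"translation": [0, 0, 0], "twist": 0, "hand": 0},
])

```text
time: 7.05
tool_pos: [0.4864, 0.1606, 0.1027]
tool_rot: [0.001, 0.482, 0.876, 0.001]
contact_force: [0.5, -2.7, 6.2]
gripper_width: 0.152
grasp_force: 60.0
```

```bash
python3 - <<'E'
from h import *
p,M=rot();s=state();a=np.arctan2(M[1,0],M[0,0])%(2*np.pi);print(p,a,'q',3.4515-a,s['contact_force'],s['ft_torque'])
E
```

```text
[0.48636835 0.1606181  0.10269144] 2.135039344370168 q 1.316460655629832 [ 0.45201221 -2.65896097  6.22376354] [-0.49970084 -0.1000195   0.18947394]
```

apply_moves([
  {"translation": [0, 0, 0], "twist": 0.3, "hand": 0},
  {"translation": [0, 0, 0], "twist": 0.3, "hand": 0},
  {"translation": [0, 0, 0], "twist": 0, "hand": 0},
  {"translation": [0, 0, 0], "twist": 0, "hand": 0},
])

```text
time: 7.45
tool_pos: [0.4864, 0.1606, 0.1028]
tool_rot: [0.002, 0.506, 0.862, 0.0]
contact_force: [0.5, -3.6, 6.3]
gripper_width: 0.148
grasp_force: 75.5
```

```bash
python3 - <<'E'
from h import *
p,M=rot();s=state();a=np.arctan2(M[1,0],M[0,0])%(2*np.pi);print(p,a,'q',3.4515-a,s['contact_force'],s['ft_torque'])
E
```

```text
[0.48639237 0.16062674 0.10275199] 2.080263495665625 q 1.3712365043343748 [ 0.54616701 -3.63323381  6.33305964] [-0.50170345 -0.0838098   1.76137402]
```

The moment jumped to 1.8 N m, so the left knob is against its stop. I'll release it and go to the right knob.

apply_moves([
  {"translation": [0, 0, 0], "twist": -0.4, "hand": 0.5},
  {"translation": [0, 0, 0], "twist": 0, "hand": 1},
  {"translation": [0, 0, 0], "twist": 0, "hand": 1},
  {"translation": [0, 0, 0], "twist": 0, "hand": 1},
  {"translation": [0, 0, -0.4], "twist": 0, "hand": 1},
  {"translation": [0, 0, -0.4], "twist": 0, "hand": 1},
  {"translation": [0, 0, 0], "twist": -1, "hand": 1},
  {"translation": [0, 0, 0], "twist": -1, "hand": 1},
])

```text
time: 8.25
tool_pos: [0.4862, 0.161, 0.1835]
tool_rot: [0.002, 0.4, 0.916, 0.001]
contact_force: [-0.4, 0.1, -0.0]
gripper_width: 1.002
grasp_force: 0.0
```

apply_moves([
  {"translation": [0, 0, 0], "twist": -1, "hand": 1},
  {"translation": [0, 0, 0], "twist": -1, "hand": 1},
  {"translation": [0, 0, 0], "twist": -1, "hand": 1},
  {"translation": [0, 0, 0], "twist": -1, "hand": 1},
  {"translation": [0, 0, 0], "twist": -1, "hand": 1},
  {"translation": [0, 0, 0], "twist": -1, "hand": 1},
  {"translation": [0, 0, 0], "twist": -1, "hand": 1},
  {"translation": [0, 0, 0], "twist": -1, "hand": 1},
])

```text
time: 9.05
tool_pos: [0.485, 0.1608, 0.181]
tool_rot: [-0.0, 0.012, 1.0, 0.0]
contact_force: [0.5, 0.1, 0.3]
gripper_width: 0.999
grasp_force: 0.0
```

```bash
python3 - <<'E'
from h import *
p,M=rot();a=np.arctan2(M[1,0],M[0,0])%(2*np.pi);print(p,a,'twist',-(3.335-a)*10,M.T@(np.array([.537,-.0005,.1])-p),np.round(state()['joint_pos'],2))
E
```

```text
[0.48499149 0.16078746 0.18103295] 3.1175627318333667 twist -2.1743726816663322 [-0.05590337 -0.16000701  0.08097803] [ 0.17 -0.17  1.95  0.    1.36 -1.37]
```

apply_moves([
  {"translation": [-0.14, -0.4, 0], "twist": 0, "hand": 1},
  {"translation": [-0.14, -0.4, 0], "twist": 0, "hand": 1},
  {"translation": [-0.14, -0.4, 0], "twist": 0, "hand": 1},
  {"translation": [-0.14, -0.4, 0], "twist": 0, "hand": 1},
  {"translation": [0, 0, 0], "twist": -1, "hand": 1},
  {"translation": [0, 0, 0], "twist": -1, "hand": 1},
  {"translation": [0, 0, 0], "twist": -0.2, "hand": 1},
  {"translation": [0, 0, 0], "twist": 0, "hand": 1},
])

```text
time: 9.85
tool_pos: [0.5365, -0.0006, 0.1811]
tool_rot: [-0.0, -0.095, 0.995, 0.0]
contact_force: [-0.3, 0.6, -0.0]
gripper_width: 1.0
grasp_force: 0.0
```

```bash
python3 - <<'E'
from h import *
p,M=rot();a=np.arctan2(M[1,0],M[0,0])%(2*np.pi);print(p,a,'twist',-(3.335-a)*10,M.T@(np.array([.537,-.0005,.1])-p),np.round(state()['joint_pos'],2))
E
```

```text
[ 0.53654135 -0.00063252  0.18109306] 3.3323021613896753 twist -0.026978386103246876 [-4.97514518e-04  2.45530118e-05  8.10929323e-02] [-0.14 -0.1   1.89  0.    1.36 -1.9 ]
```

apply_moves([
  {"translation": [0, 0, 0.3], "twist": 0, "hand": 1},
  {"translation": [0, 0, 0.3], "twist": 0, "hand": 1},
  {"translation": [0, 0, 0.19], "twist": 0, "hand": 1},
  {"translation": [0, 0, 0], "twist": 0, "hand": 0},
  {"translation": [0, 0, 0], "twist": 0, "hand": 0},
  {"translation": [0, 0, 0], "twist": 0, "hand": 0},
  {"translation": [0, 0, 0], "twist": 0, "hand": 0},
  {"translation": [0, 0, 0], "twist": 0, "hand": 0},
])

```text
time: 10.65
tool_pos: [0.5378, -0.002, 0.1041]
tool_rot: [0.001, -0.096, 0.995, -0.002]
contact_force: [-3.9, -6.2, 10.1]
gripper_width: 0.15
grasp_force: 57.1
```

apply_moves([
  {"translation": [0, 0, 0], "twist": 0, "hand": 0},
  {"translation": [0, 0, 0], "twist": 0, "hand": 0},
  {"translation": [0, 0, 0], "twist": 0, "hand": 0},
])

```text
time: 10.95
tool_pos: [0.5378, -0.002, 0.1041]
tool_rot: [0.001, -0.096, 0.995, -0.001]
contact_force: [-1.3, -5.3, 3.7]
gripper_width: 0.147
grasp_force: 60.5
```

apply_moves([
  {"translation": [0, 0, 0], "twist": 1, "hand": 0},
  {"translation": [0, 0, 0], "twist": 1, "hand": 0},
  {"translation": [0, 0, 0], "twist": 1, "hand": 0},
  {"translation": [0, 0, 0], "twist": 1, "hand": 0},
  {"translation": [0, 0, 0], "twist": 1, "hand": 0},
  {"translation": [0, 0, 0], "twist": 1, "hand": 0},
  {"translation": [0, 0, 0], "twist": 1, "hand": 0},
  {"translation": [0, 0, 0], "twist": 1, "hand": 0},
])

```text
time: 11.75
tool_pos: [0.5377, -0.0027, 0.1041]
tool_rot: [0.002, 0.301, 0.954, -0.002]
contact_force: [-0.9, -7.5, 4.9]
gripper_width: 0.147
grasp_force: 60.5
```

apply_moves([
  {"translation": [0, 0, 0], "twist": 1, "hand": 0},
  {"translation": [0, 0, 0], "twist": 1, "hand": 0},
  {"translation": [0, 0, 0], "twist": 0.9, "hand": 0},
  {"translation": [0, 0, 0], "twist": 0.6, "hand": 0},
  {"translation": [0, 0, 0], "twist": 0.4, "hand": 0},
  {"translation": [0, 0, 0], "twist": 0.2, "hand": 0},
  {"translation": [0, 0, 0], "twist": 0, "hand": 0},
  {"translation": [0, 0, 0], "twist": 0, "hand": 0},
])

```text
time: 12.55
tool_pos: [0.5375, -0.003, 0.1041]
tool_rot: [0.002, 0.486, 0.874, -0.002]
contact_force: [-3.0, -8.5, 5.3]
gripper_width: 0.146
grasp_force: 61.0
```

```bash
python3 - <<'E'
from h import *
p,M=rot();s=state();a=np.arctan2(M[1,0],M[0,0])%(2*np.pi);print(p,a,'q',3.4515-a,s['contact_force'],s['ft_torque'],s['joint_pos'])
E
```

```text
[ 0.53752033 -0.00299441  0.10414639] 2.125709059041667 q 1.3257909409583326 [-3.00270155 -8.51753964  5.3380799 ] [-1.3728567   0.30240336  0.53117946] [-0.14154163 -0.01438477  1.94201202 -0.00554546  1.21145395 -0.69450685]
```

apply_moves([
  {"translation": [0, 0, 0], "twist": 0.3, "hand": 0},
  {"translation": [0, 0, 0], "twist": 0.2, "hand": 0},
  {"translation": [0, 0, 0], "twist": 0, "hand": 0},
  {"translation": [0, 0, 0], "twist": 0, "hand": 0},
])

```text
time: 12.95
tool_pos: [0.5375, -0.003, 0.1042]
tool_rot: [0.002, 0.506, 0.862, -0.002]
contact_force: [-1.8, -9.3, 5.3]
gripper_width: 0.148
grasp_force: 75.4
```

```bash
python3 - <<'E'
from h import *
p,M=rot();s=state();a=np.arctan2(M[1,0],M[0,0])%(2*np.pi);print(p,a,'q',3.4515-a,s['contact_force'],s['ft_torque'])
E
```

```text
[ 0.53750446 -0.00301156  0.10419109] 2.0795513113811257 q 1.371948688618874 [-1.77244971 -9.27862307  5.34597815] [-1.39658503  0.40028237  1.72550438]
```

apply_moves([
  {"translation": [0, 0, 0], "twist": -0.4, "hand": 0.5},
  {"translation": [0, 0, 0], "twist": 0, "hand": 1},
  {"translation": [0, 0, 0], "twist": 0, "hand": 1},
  {"translation": [0, 0, 0], "twist": 0, "hand": 1},
  {"translation": [0, 0, -0.4], "twist": 0, "hand": 1},
  {"translation": [0, 0, -0.4], "twist": 0, "hand": 1},
  {"translation": [0, 0, -0.4], "twist": 0, "hand": 1},
  {"translation": [0, 0, -0.3], "twist": 0, "hand": 1},
])

```text
time: 13.75
tool_pos: [0.5372, -0.0007, 0.2554]
tool_rot: [0.001, 0.492, 0.871, 0.001]
contact_force: [0.6, -0.4, 0.4]
gripper_width: 0.994
grasp_force: 0.0
```

```bash
python3 - <<'E'
from h import *
p,M=rot();print(p,np.arctan2(M[1,0],M[0,0]),M.T@(np.array([.55,-.20,.30])-p),np.round(state()['joint_pos'],2))
E
```

```text
[ 0.53724909 -0.00066343  0.25538579] 2.1135137571409186 [-0.17735732 -0.09192092 -0.04453096] [-0.14 -0.16  1.82  0.    1.48 -0.68]
```

Both knobs are tight (moment of 1.7 N m at each stop). I'll go above the stylus rack and look.

apply_moves([
  {"translation": [0, 0, 0], "twist": -1, "hand": 1},
  {"translation": [0, 0, 0], "twist": -1, "hand": 0.7},
  {"translation": [0, 0, 0], "twist": -1, "hand": 0.7},
  {"translation": [0, 0, 0], "twist": -0.3, "hand": 0.7},
  {"translation": [-0.4, -0.19, 0], "twist": 0, "hand": 0.7},
  {"translation": [-0.4, -0.19, 0], "twist": 0, "hand": 0.7},
  {"translation": [-0.4, -0.19, 0], "twist": 0, "hand": 0.7},
  {"translation": [-0.4, -0.19, 0], "twist": 0, "hand": 0.7},
])

```text
time: 14.55
tool_pos: [0.611, -0.1632, 0.2521]
tool_rot: [-0.0, 0.342, 0.94, 0.0]
contact_force: [0.7, 0.4, -0.5]
gripper_width: 0.699
grasp_force: 0.0
```

apply_moves([
  {"translation": [-0.4, -0.19, 0], "twist": 0, "hand": 0.7},
  {"translation": [0, 0, 0], "twist": 0, "hand": 0.7},
  {"translation": [0, 0, 0], "twist": 0, "hand": 0.7},
])

```text
time: 14.85
tool_pos: [0.6288, -0.2027, 0.2514]
tool_rot: [-0.001, 0.343, 0.939, 0.0]
contact_force: [-0.6, 0.5, 0.2]
gripper_width: 0.7
grasp_force: 0.0
```

```bash
python3 - <<'E'
from h import *
p,M=rot();print(p,np.arctan2(M[1,0],M[0,0]))
im=snap('wrist','w2.png')
for q in ('stylus','stylus_rack'):
    print(q,[(np.round(a['point'],3).tolist(),round(a['score'],2)) for a in recognise('wrist',q)[:5]])
E
```

```text
[ 0.62878555 -0.20269564  0.25143799] 2.441297790561484
stylus [([0.544, -0.167, 0.116], 0.91), ([0.621, -0.199, 0.109], 0.7), ([0.708, -0.182, 0.086], 0.7), ([0.612, -0.2, 0.066], 0.69), ([0.624, -0.283, 0.086], 0.63)]
stylus_rack [([0.614, -0.2, 0.068], 0.81)]
```

View pics/w2.png

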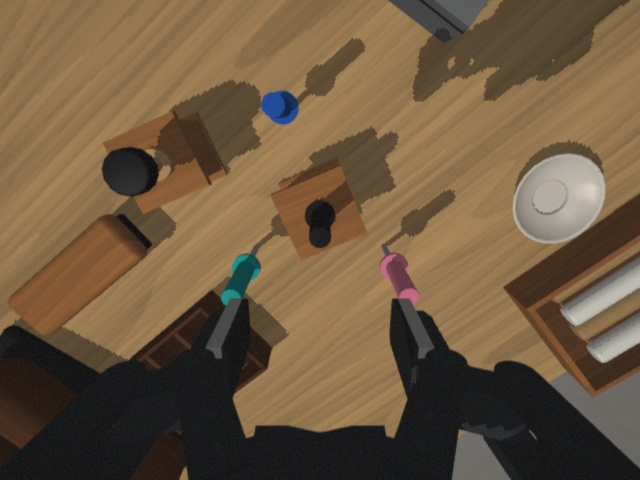

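The stylus stands in its rack, with the handle top at about (319,237) and the collar at (320,214). The turquoise one is to its left and the pink one to its right.

```bash
python3 - <<'E'
from h import *
p,M=rot()
for uv,z in (((319,237),.13),((320,214),.07)):
    P=onplane('wrist',[uv],z)[0];print(P,M.T@(P-p))
E
```

```text
[ 0.62634289 -0.1999653   0.13      ] [ 0.00227374 -0.00081258  0.12230053]
[ 0.62588426 -0.19851552  0.07      ] [ 3.53417294e-03 -6.98135276e-06  1.82301154e-01]
```

apply_moves([
  {"translation": [0.03, 0, 0.3], "twist": 0, "hand": 0.7},
  {"translation": [0, 0, 0.3], "twist": 0, "hand": 0.7},
  {"translation": [0, 0, 0.3], "twist": 0, "hand": 0.7},
  {"translation": [0, 0, 0.3], "twist": 0, "hand": 0.7},
  {"translation": [0, 0, 0.2], "twist": 0, "hand": 0.7},
  {"translation": [0, 0, 0], "twist": 0, "hand": 0.7},
  {"translation": [0, 0, 0], "twist": 0, "hand": 0},
  {"translation": [0, 0, 0], "twist": 0, "hand": 0},
])

```text
time: 15.8
tool_pos: [0.6278, -0.2001, 0.1147]
tool_rot: [0.002, 0.342, 0.94, -0.0]
contact_force: [0.9, -0.2, -1.0]
gripper_width: 0.371
grasp_force: 0.0
```

apply_moves([
  {"translation": [0, 0, 0], "twist": 0, "hand": 0},
  {"translation": [0, 0, 0], "twist": 0, "hand": 0},
  {"translation": [0, 0, 0], "twist": 0, "hand": 0},
  {"translation": [0, 0, 0], "twist": 0, "hand": 0},
  {"translation": [0, 0, 0], "twist": 0, "hand": 0},
])

```text
time: 16.3
tool_pos: [0.6277, -0.2004, 0.1145]
tool_rot: [0.001, 0.342, 0.94, 0.0]
contact_force: [-0.4, 1.3, 5.7]
gripper_width: 0.169
grasp_force: 58.4
```

Gripped at a width that suits the 16 mm handle. Lifting straight out now.

apply_moves([
  {"translation": [0, 0, -0.1], "twist": 0, "hand": 0},
  {"translation": [0, 0, -0.2], "twist": 0, "hand": 0},
  {"translation": [0, 0, -0.2], "twist": 0, "hand": 0},
  {"translation": [0, 0, -0.2], "twist": 0, "hand": 0},
  {"translation": [0, 0, -0.3], "twist": 0, "hand": 0},
  {"translation": [0, 0, -0.3], "twist": 0, "hand": 0},
  {"translation": [0, 0, -0.2], "twist": 0, "hand": 0},
  {"translation": [0, 0, 0], "twist": 0, "hand": 0},
])

```text
time: 17.1
tool_pos: [0.6281, -0.2009, 0.2672]
tool_rot: [0.004, 0.342, 0.94, -0.0]
contact_force: [0.6, -0.4, 0.5]
gripper_width: 0.17
grasp_force: 58.4
```

```bash
python3 - <<'E'
from h import *
p,M=rot();s=state();print(p,np.arctan2(M[1,0],M[0,0]),s['gripper_width'],s['grasp_force'])
print(M.T@(np.array([.482,.072,.26])-p),np.round(s['joint_pos'],2))
E
```

```text
[ 0.62812073 -0.20089403  0.26722685] 2.4436587461194756 0.17019896180855176 58.44484806060791
[0.28737053 0.11517087 0.00533822] [-0.42  0.12  1.52 -0.    1.5  -1.3 ]
```

apply_moves([
  {"translation": [0.41, 0.165, 0], "twist": 0, "hand": 0},
  {"translation": [0.41, 0.165, 0], "twist": 0, "hand": 0},
  {"translation": [0.41, 0.165, 0], "twist": 0, "hand": 0},
  {"translation": [0.41, 0.165, 0], "twist": 0, "hand": 0},
  {"translation": [0.41, 0.165, 0], "twist": 0, "hand": 0},
  {"translation": [0.41, 0.165, 0], "twist": 0, "hand": 0},
  {"translation": [0.41, 0.165, 0], "twist": 0, "hand": 0},
  {"translation": [0, 0, 0], "twist": 0, "hand": 0},
])

```text
time: 17.9
tool_pos: [0.4782, 0.0762, 0.2605]
tool_rot: [-0.002, 0.339, 0.941, 0.0]
contact_force: [-1.4, 0.6, 0.2]
gripper_width: 0.171
grasp_force: 58.5
```

apply_moves([
  {"translation": [0, 0, 0.3], "twist": 0, "hand": 0},
  {"translation": [0, 0, 0.3], "twist": 0, "hand": 0},
  {"translation": [0, 0, 0], "twist": 0, "hand": 0},
  {"translation": [0, 0, 0], "twist": 0, "hand": 0},
])

```text
time: 18.3
tool_pos: [0.4804, 0.0723, 0.2013]
tool_rot: [-0.001, 0.342, 0.94, -0.001]
contact_force: [-0.0, -0.6, 0.1]
gripper_width: 0.172
grasp_force: 58.5
```

```bash
python3 - <<'E'
from h import *
p,M=rot();s=state();print(p,np.arctan2(M[1,0],M[0,0]))
print('expected tip z',p[2]-.1145+.011,'proj TCP-axis points', proj('wrist',[p+M@[0,0,d] for d in (0,.1035)]))
im=snap('wrist','w3.png')
print('hole px',proj('wrist',[[.4815,.0717,.06]]))
a=cv2.resize(cv2.imread('pics/w3.png')[120:420,180:460],None,fx=2,fy=2,interpolation=2);cv2.imwrite('pics/c3.png',a)
E
```

```text
[0.48038074 0.07232892 0.20133028] 2.443153147095742
expected tip z 0.09783028017478182 proj TCP-axis points [[320.85933291 341.02987476]
 [320.21252894 249.22511462]]
hole px [[319.56406489 232.18677704]]
```

View pics/c3.png

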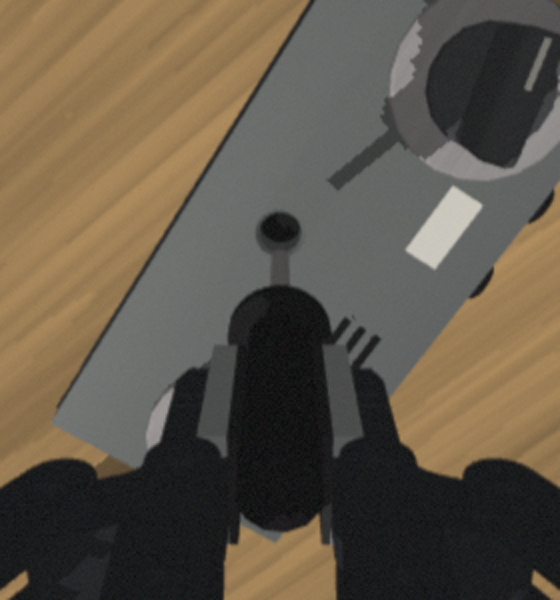

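The shaft points straight at the hole: its tip is at about (320,245) and the hole's mouth is centred near (319,235.5).

```bash
python3 - <<'E'
from h import *
p,M=rot()
h=onplane('wrist',[(319.3,235.5)],.06)[0]
for z in (.094,.098,.102):
    t=onplane('wrist',[(320,245.5)],z)[0];print(z,t,'hole-tip tool',M.T@(h-t),'axis tip tool',M.T@(t-p))
print(h)
E
```

```text
0.094 [0.48072973 0.07268778 0.094     ] hole-tip tool [-0.00382577 -0.00046204  0.03400126] axis tip tool [ 0.00069251 -0.00012238  0.10885546]
0.098 [0.47965974 0.07357518 0.098     ] hole-tip tool [-0.0052145  -0.00045387  0.03800173] axis tip tool [ 0.00208123 -0.00013054  0.104855  ]
0.102 [0.47858975 0.07446258 0.102     ] hole-tip tool [-0.00660322 -0.00044571  0.0420022 ] axis tip tool [ 0.00346995 -0.00013871  0.10085453]
[0.4833727  0.06986813 0.06      ]
```

apply_moves([
  {"translation": [-0.03, 0, 0.2], "twist": 0, "hand": 0},
  {"translation": [0, 0, 0.1], "twist": 0, "hand": 0},
  {"translation": [0, 0, 0], "twist": 0, "hand": 0},
  {"translation": [0, 0, 0], "twist": 0, "hand": 0},
])

```text
time: 18.75
tool_pos: [0.4835, 0.0708, 0.1731]
tool_rot: [0.0, 0.342, 0.94, 0.0]
contact_force: [-0.2, 0.3, -0.1]
gripper_width: 0.168
grasp_force: 58.5
```

```bash
python3 - <<'E'
from h import *
p,M=rot();print(p,'tip z',p[2]-.1035)
snap('wrist','w4.png');snap('scene','s4.png')
a=cv2.resize(cv2.imread('pics/w4.png')[180:280,270:370],None,fx=4,fy=4,interpolation=2)
u,v=proj('scene',[[.482,.071,.06]])[0].astype(int);print(u,v)
b=cv2.resize(cv2.imread('pics/s4.png')[v-50:v+50,u-50:u+50],None,fx=4,fy=4,interpolation=2)
cv2.imwrite('pics/c4.png',np.hstack([a,b]))
E
```

```text
[0.48354351 0.07079233 0.1731037 ] tip z 0.06960369998907832
374 247
```

View pics/c4.png

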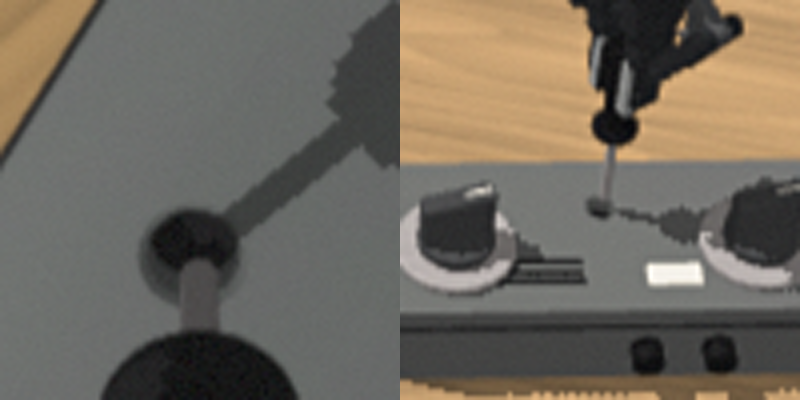

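The tip's end is at about (320,244.5), and the mouth's centre at (317.3,244.3).

```bash
python3 - <<'E'
from h import *
p,M=rot()
h=onplane('wrist',[(317.3,244.3)],.06)[0]
for z in (.067,.0696,.072):
    t=onplane('wrist',[(320.2,244.5)],z)[0]-M@[.003,0,0];print(z,t,'hole-tip tool',M.T@(h-t),'tip in tool',M.T@(t-p))
print(h)
E
```

```text
0.067 [0.48462852 0.07033781 0.06700413] hole-tip tool [ 0.00073392 -0.00193956  0.00700088] tip in tool [-8.07845170e-04 -6.00699966e-06  1.06519958e-01]
0.0696 [0.48393359 0.07090778 0.06960413] hole-tip tool [-0.00016122 -0.00193279  0.00960213] tip in tool [ 8.72870560e-05 -1.27750136e-05  1.03918712e-01]
0.072 [0.48329212 0.07143391 0.07200413] hole-tip tool [-0.00098749 -0.00192654  0.01200328] tip in tool [ 9.13562957e-04 -1.90224111e-05  1.01517562e-01]
[0.48283252 0.06932325 0.06      ]
```

apply_moves([
  {"translation": [0, -0.02, 0], "twist": 0, "hand": 0},
  {"translation": [0, 0, 0.08], "twist": 0, "hand": 0},
  {"translation": [0, 0, 0.08], "twist": 0, "hand": 0},
  {"translation": [0, 0, 0.08], "twist": 0, "hand": 0},
  {"translation": [0, 0, 0], "twist": 0, "hand": 0},
  {"translation": [0, 0, 0], "twist": 0, "hand": 0},
])

```text
time: 19.45
tool_pos: [0.4816, 0.0694, 0.1476]
tool_rot: [-0.001, 0.342, 0.94, -0.0]
contact_force: [0.4, 0.1, -0.2]
gripper_width: 0.17
grasp_force: 58.5
```

apply_moves([
  {"translation": [0, 0, 0.04], "twist": 0, "hand": 0},
  {"translation": [0, 0, 0.04], "twist": 0, "hand": 0},
  {"translation": [0, 0, 0.03], "twist": 0, "hand": 0},
  {"translation": [0, 0, 0], "twist": 0, "hand": 0},
  {"translation": [0, 0, 0], "twist": 0, "hand": 0},
])

```text
time: 19.95
tool_pos: [0.4825, 0.0693, 0.1381]
tool_rot: [0.001, 0.342, 0.94, 0.0]
contact_force: [0.4, 0.3, 4.7]
gripper_width: 0.172
grasp_force: 58.8
```

apply_moves([
  {"translation": [0, 0, 0.02], "twist": 0, "hand": 0},
  {"translation": [0, 0, 0], "twist": 0, "hand": 0},
  {"translation": [0, 0, 0], "twist": 0, "hand": 0},
  {"translation": [0, 0, 0], "twist": 0, "hand": 0},
  {"translation": [0, 0, 0], "twist": 0, "hand": 0},
])

```text
time: 20.45
tool_pos: [0.4824, 0.0694, 0.1358]
tool_rot: [0.001, 0.342, 0.94, 0.0]
contact_force: [1.4, 0.6, 5.7]
gripper_width: 0.172
grasp_force: 58.8
```

apply_moves([
  {"translation": [0, 0, 0.01], "twist": 0, "hand": 0},
  {"translation": [0, 0, 0], "twist": 0, "hand": 0},
  {"translation": [0, 0, 0], "twist": 0, "hand": 0},
  {"translation": [0, 0, 0], "twist": 0, "hand": 0},
])

```text
time: 20.85
tool_pos: [0.4825, 0.0693, 0.1353]
tool_rot: [0.001, 0.342, 0.94, 0.0]
contact_force: [-0.8, -0.1, 7.1]
gripper_width: 0.174
grasp_force: 59.2
```

The force is 7 N and the tip is about 8 mm below the cap's rest height, so the button is fully down.

```bash
python3 -c "
from plant import *
s=state();print(s['contact_force'],s['grasp_force'],s['time']);print(job_done())"
```

```text
[-0.80780741 -0.12552369  7.11795733] 59.21515166759491 20.85
the job is handed in; nothing more can be done
None
```

I handed the job in at 20.9 s with both bolt knobs turned to their end stops and the stylus still gripped, holding the reset button down at about 7 N; `job_done()` returned no verdict.

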